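# Lift a loaded specimen table by its clip-on handle

### The job

The four coated specimen stubs stand loose on the round specimen table and must not be touched, so the table is lifted only by its clip-on handle. Take the handle out of its stand, press it straight down onto the table's centre post until both sprung jaws have snapped shut under the post's collar while the table still sits in its nest, then lift the table out of the nest. Finish holding it by the handle, still and level, straight above its nest with at least 8 cm of clear air beneath it, every stub in its seat and the other things left where they are.

Things in the scene. Friction and masses are not known exactly. Their poses are not given: they have to be found in the camera images.
- handle: clip-on lifting handle, 0.2 kg, 130 mm tall, upright in its stand, jaws down. Origin on its axis, 4 mm above the lowest jaw tips; z up, x the line along which the two jaws open. Parts by height z above the origin: jaws -4 to 46 mm; aluminium cheeks 34 mm wide (y), 24 to 60; shoulder plate 34 (x) x 52 (y) mm, 50 to 56; two red release tails at x = +-22, 46 to 63 (squeezed, they open the jaws)
- grip (a point): point on the handle's axis, 98 mm above its origin, in its black grip block with a red band: 30 (x) x 26 (y) mm, from 66 to 126 mm above the origin. Grasp the block from above across its 26 mm, along the handle's y, with the middle of the finger pads here
- catch (a point): point on the handle's axis level with the flat tops of the two hooks, 8 mm above the handle's origin. The shut hooks stand 5.8 mm either side of it in x and are 16 mm wide in y; below them the jaws flare to a 27 mm wide lead-in. 16 mm above it, inside the handle, is a flat stop for the post's tip
- jaw_a (a joint): opening angle of the +x jaw, rad: 0 shut, limit 0.3. A spring pulls it shut; about 0.13 lets the collar through
- jaw_b (a joint): opening angle of the -x jaw, as jaw_a
- stand: fixed stand of the handle: dark foot 86 (x) x 74 (y) mm, two aluminium plates at y = +-22.5 mm, 66 mm high, on whose tops the handle's shoulder lies between end lips 6 mm higher. Origin under its centre; the handle has the stand's yaw. The handle lifts straight up out of it and is clear after 75 mm
- table: round aluminium specimen table, 108 mm across, 0.26 kg without stubs, lying on its nest. Origin at the centre of its underside, z up; top face at z = 8 mm. Its centre post, 10 mm thick, has a collar 21 mm across at z = 36 to 39 mm and above it a cone up to a flat tip at z = 46 mm. The handle may be put on at any yaw
- collar (a point): centre of the flat underside of the post's collar, on the table's axis, 36 mm above its underside. Pressing the handle on takes about 7 to 12 N until the jaws snap under the collar; pressed on to its stop, the collar is 6 mm above the hook tops, so the handle then rises 6 mm before the hooks take the table
- nest: fixed dark pedestal, 127 mm across and 22 mm high, on which the table lies between three steel locating pins that stand 7.5 mm above its top, 2 mm clear of the table's edge. Origin under its centre on the work surface
- stub0: gold-topped aluminium specimen stub, 25 mm across, 10 mm high, loose in a seat on the table (collar 3 mm high), 38 mm from the axis, on the table's +x side. Origin at its underside
- stub1: as stub0, on the table's +y side
- stub2: as stub0, on the table's -x side
- stub3: as stub0, on the table's -y side
- seat0 (a point): seat of stub0 on the table, where its underside centre belongs
- seat1 (a point): seat of stub1
- seat2 (a point): seat of stub2
- seat3 (a point): seat of stub3
- dish: covered glass dish, 58 mm across, 15 mm high, lying between the stand and the nest; bystander. Origin under its centre
- grid_case: small white box, 44 x 62 x 14 mm, beside the dish; bystander. Origin under its centre
- tin: round tin with a yellow-brown lid, 58 mm across, 36 mm high, farther back at the left; bystander. Origin under its centre
- jar (a point): fixed: the axis, at the work surface, of the coater's glass bell jar, an obstacle: an upright round drum 342 mm across and 136 mm high, with a glass guard 310 mm across on it up to 480 mm high; two small black knobs stick out 30 mm from the drum's front. Keep arm and gripper out of it: go round its front (smaller x)

How it is judged:
On the way:
1. both jaws have snapped shut under the collar while the table sits in its nest (z of collar in the frame of handle between 0.006 and 0.018 m and horizontal distance between collar and catch below 0.006 m and value of joint each of jaw_a, jaw_b below 0.08 rad and z of table in the frame of nest below 0.03 m), for 0.2 s.
At the end, for the whole second after the job is handed in: Gripper still holds the handle; table hangs from both shut jaws (under 0.08 rad), collar within 7 mm of the handle's axis, underside 80 mm or more above the nest's top and within 40 mm of its axis, tilt under 0.09 rad, at rest, carried by nothing else; each stub within 4 mm of its seat (z of table in the frame of nest above 0.102 m and horizontal distance between table and nest below 0.04 m and angle between table's own z axis and vertical below 0.09 rad and linear speed of table below 0.02 m/s and angular speed of table below 0.2 rad/s and z of collar in the frame of handle between 0.006 and 0.018 m and horizontal distance between collar and catch below 0.007 m and value of joint each of jaw_a, jaw_b below 0.08 rad and contact force between the fingers and handle above 2 N and contact force between table and the arm below 0.05 N and contact force between table and the fingers below 0.05 N and contact force between table and nest below 0.05 N and contact force between handle and stand below 0.05 N and distance between stub0 and seat0 below 0.004 m and distance between stub1 and seat1 below 0.004 m and distance between stub2 and seat2 below 0.004 m and distance between stub3 and seat3 below 0.004 m); the arm keeps its last pose, push and grip.
It fails at once if the gripper or arm touches the table (contact force between table and the fingers above 0.5 N or contact force between table and the arm above 0.5 N).
It fails at once if the gripper, the arm or the handle touches a stub (contact force between any of stub0, stub1, stub2, stub3 and the fingers above 0.3 N or contact force between any of stub0, stub1, stub2, stub3 and the arm above 0.3 N or contact force between any of stub0, stub1, stub2, stub3 and handle above 0.3 N).
It fails at once if a stub leaves its seat (distance between stub0 and seat0 above 0.008 m or distance between stub1 and seat1 above 0.008 m or distance between stub2 and seat2 above 0.008 m or distance between stub3 and seat3 above 0.008 m).
It fails at once if the table is tipped by more than 0.2 rad (angle between table's own z axis and vertical above 0.2 rad).
It fails at once if a bystander is shifted by more than 20 mm (distance of any of dish, grid_case, tin from where it was at the start of the episode above 0.02 m).
It also fails if it takes over 54 s, if anything falls off the work surface, if the arm or the gripper's body presses on something with over 40 N, if the wrist force passes 120 N, or if a joint passes its speed limit or range.

### The arm

A 6-joint arm with a two-finger parallel gripper is mounted at the origin on a cart in front of the work surface, level with it; the furniture and walls round the work are solid. World frame = base frame: x ahead of the robot, y to its left, z up, the work surface at z = 0. Lengths are in m, angles in rad, forces in N, time in s.
With the tool pointing down it reaches from about 0.35 to 0.85 m from the base axis. Payload 8.1 kg.
Tool frame: the origin (TCP) lies on the mounting face of the last link; the fingertips stand 186 mm ahead of it and the grasp point (between the pads) lies 167 mm ahead of it (robot.finger_overhang is the distance from the TCP to the fingertips, in m); z points along the fingers, y is the line along which they close (so a half turn about z gives the same grasp; the last joint's range is limited). The gripper opens to 93 mm and grips with 3 to 60 N. Pads are 15 mm wide; open, the fingers measure 128 mm over their backs; the gripper's body (75 mm by 188 mm) begins 65 mm behind the grasp point.
Start: joints at [1.263, 0.13, 1.488, -0, 1.523, -0.085], TCP at [0.133, 0.585, 0.405] pointing down, gripper open.
Joint ranges: [-2.96, 2.96], [-0.89, 2.26], [0.02, 2.5], [-1.34, 4.48], [0, 2.73], [-2.66, 2.66]. Speed limits (rad/s): [2.39, 2.39, 2.79, 3.14, 3.14, 3.14].

### API

Orientations are given as a rotation vector (axis times angle).
In Python, from plant import readout, read_camera, get_calibration, job, robot gives the robot as it stands.
- The arm moves only by the shell command python3 -m handwheel 'ROWS' [FORCE]. ROWS is JSON, a list of rows, each a list of 5 numbers: the shift along the world's x, y, z in cm, then the turn about the world's z in rad, then the closure, from 0 (fully open) to 1 (shut). In form: [[tx, ty, tz, spin, gripper], ...]. A call has 1 to 10 rows; each row shifts and turns the commanded pose from where the row before left it; what a row does not reach is not made up. A row lasts 1/8 s, in which the tool goes at most 62.5 mm and 10.7 degrees, less where a joint would pass 70% of its speed; a pose out of reach is approached as far as the arm can. A call is refused whole if a number of a shift passes 6.25 or a number of a turn 0.188, either way. A call with a gripper value outside its range is refused whole. The fingers move at their own pace and stop on an object; FORCE is the grip in N (left out, the last holds). Time passes only in rows, so rows that do not move let the fingers close. It gives the time, the measured TCP pose, the force, the opening and the grip force at its end, in the units of the state.
- readout.read_state(): the state, without advancing time (a new reading comes with each control period).
- read_camera(name): name is "side" or "top"; returns the picture (420x560x3 uint8, red, green, blue); there is no depth.
- get_calibration(name): a dict with "fovy" (degrees; the focal length in pixels is half the picture's height over the tangent of half this angle, whatever the lens; pixels are square), "cx", "cy" (the principal point, pixels), "pose" (4x4, takes a point from camera to world coordinates). Camera axes: x right, y down, z forward; pixel columns grow to the right and rows downward; lengths in m; the calibration is good to about 2 mm. A picture is of the moment at which its call begins. get_calibration takes no time and is no camera call.
- job.close_job(): hands the job in; it is judged then, once.
The state is a dict: "t": time; "q": joint angles; "dq": joint speeds; "joint_torque": joint torques, N m; "tool_pos": TCP position; "orientation": TCP orientation; "force": force on the tool from outside, world axes, zero at the start; "wrist_torque": the same for the moment, N m; "opening": finger opening in m; "gripper_force": force on a finger pad.
Only numpy, scipy, OpenCV 4.12 (cv2) and the standard library are available. Lean on these libraries where they do the work, as an engineer would, in place of code of your own. Each camera call takes 0.05 s, during which the arm holds its last target. There are 200 camera calls.

## Working session

There is one attempt and no reset: what is moved stays moved. The work goes in short steps, Python scripts to look and compute and a shell command to move; the robot and the scene stay as the last step left them, time stands still between calls to the robot, and variables do not carry over. Pictures are saved under pics/ and viewed, at most 10 in all, crops included, and the job is handed in when it is done.

```bash
mkdir -p pics; python3 - <<'E'
from plant import readout, read_camera, get_calibration
import cv2,numpy as np
np.set_printoptions(precision=4,suppress=True)
for n in("side","top"):
    im=read_camera(n);cv2.imwrite(f"pics/{n}0.png",im[:,:,::-1]);c=get_calibration(n);print(n,c)
print(readout.read_state())
E
```

```text
side {'fovy': 55.517903320105475, 'cx': 276.59255608780035, 'cy': 211.80294709583288, 'pose': array([[-0.956 , -0.1087,  0.2726,  0.3043],
       [-0.2933,  0.385 , -0.8751,  0.9043],
       [-0.0098, -0.9165, -0.3999,  0.4408],
       [ 0.    ,  0.    ,  0.    ,  1.    ]])}
top {'fovy': 54.85773571986933, 'cx': 273.66909196611675, 'cy': 205.45800595053242, 'pose': array([[-0.0458, -0.9781,  0.2032,  0.3753],
       [-0.999 ,  0.0446, -0.0101,  0.1544],
       [ 0.0008, -0.2035, -0.9791,  0.9472],
       [ 0.    ,  0.    ,  0.    ,  1.    ]])}
{'t': 0.1, 'q': array([ 1.2626,  0.1311,  1.4892, -0.    ,  1.523 , -0.0854]), 'dq': array([-0.0012, -0.    , -0.0015,  0.0012,  0.0023, -0.002 ]), 'joint_torque': array([  0.0009, -56.1347, -49.3092,   0.077 ,   0.0292,  -0.0001]), 'tool_pos': array([0.1325, 0.585 , 0.4038]), 'orientation': array([-0.3492, -3.1218,  0.0026]), 'force': array([-1.0084, -0.1573, -0.221 ]), 'wrist_torque': array([-0.0635, -0.013 ,  0.0443]), 'gripper_force': 0.0, 'opening': 0.09280703718691738}
```

View pics/side0.png

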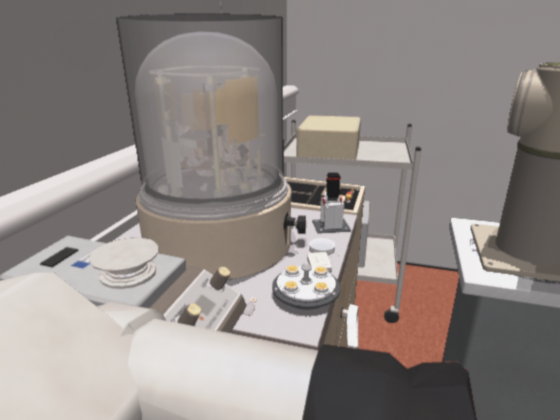

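View pics/top0.png

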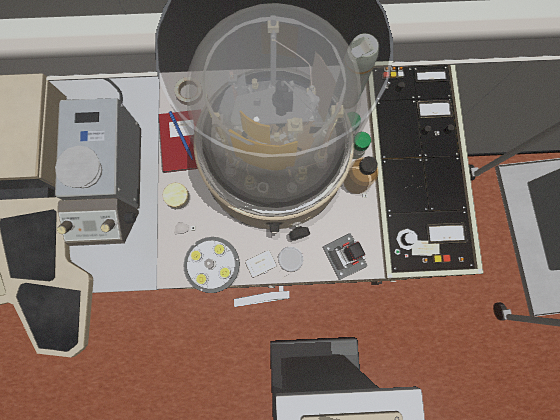

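The side view shows the handle in its stand near (333,205) and the table near (307,285). In the top view the stand is near (348,256), the table near (211,263), the dish at (290,259) and the case at (261,263). I'll enlarge both.

```bash
python3 - <<'E'
import cv2,numpy as np
a=cv2.imread("pics/top0.png");s=cv2.imread("pics/side0.png")
t1=cv2.resize(a[225:305,170:250],(400,400),interpolation=cv2.INTER_CUBIC)
t2=cv2.resize(a[220:300,305:385],(400,400),interpolation=cv2.INTER_CUBIC)
cv2.imwrite("pics/c1.png",np.hstack([t1,t2]))
t1=cv2.resize(s[245:325,265:345],(400,400),interpolation=cv2.INTER_CUBIC)
t2=cv2.resize(s[165:245,295:375],(400,400),interpolation=cv2.INTER_CUBIC)
cv2.imwrite("pics/c2.png",np.hstack([t1,t2]))
E
```

```text
(no output)
```

View pics/c1.png

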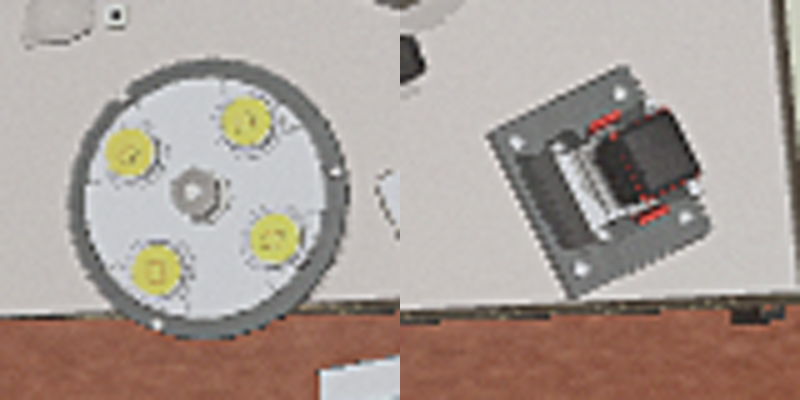

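View pics/c2.png

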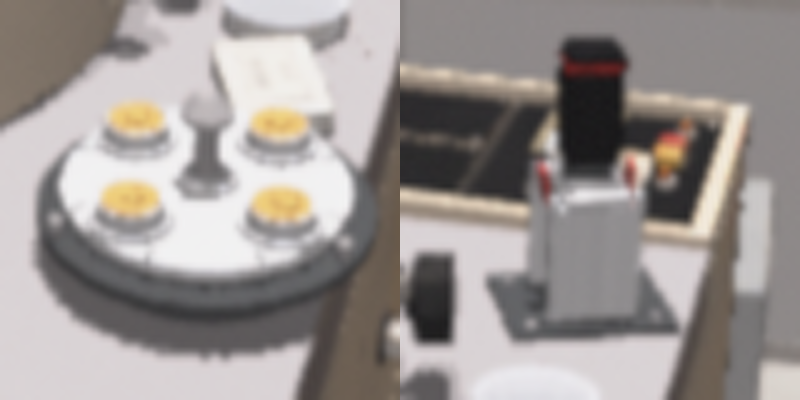

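The top crop shows the table tip at crop (197,193) and the stand foot corners at about (487,135), (628,66), (710,235) and (572,298). The block top is near (655,155). The side crop shows the post tip near (207,103) and the block top near (594,50).

```bash
cat > h.py <<'E'
import numpy as np,cv2
from plant import get_calibration
np.set_printoptions(precision=4,suppress=True)
def ray(n,u,v):
    c=get_calibration(n);f=210/np.tan(np.radians(c["fovy"]/2));P=c["pose"]
    d=P[:3,:3]@np.array([(u-c["cx"])/f,(v-c["cy"])/f,1]);return P[:3,3],d
def onz(n,u,v,z):
    o,d=ray(n,u,v);return o+d*(z-o[2])/d[2]
def tri(a,b):
    o1,d1=ray("top",*a);o2,d2=ray("side",*b)
    s=np.linalg.lstsq(np.c_[d1,-d2],o2-o1,rcond=None)[0]
    p,q=o1+s[0]*d1,o2+s[1]*d2;return (p+q)/2,np.linalg.norm(p-q)
def proj(n,p):
    c=get_calibration(n);f=210/np.tan(np.radians(c["fovy"]/2));P=c["pose"]
    x=P[:3,:3].T@(np.array(p)-P[:3,3]);return np.array([f*x[0]/x[2]+c["cx"],f*x[1]/x[2]+c["cy"]])
def cr(ox,oy,x,y): return ((x+.5)/5-.5+ox,(y+.5)/5-.5+oy)
E
python3 - <<'E'
from h import *
T1=lambda x,y:cr(170,225,x,y);T2=lambda x,y:cr(305-80,220,x,y)
S1=lambda x,y:cr(265,245,x,y);S2=lambda x,y:cr(295-80,165,x,y)
print("tip",tri(T1(197,193),S1(207,103)), onz("top",*T1(197,193),.068))
for p in [(130,153),(246,121),(274,238),(156,270)]: print(onz("top",*T1(*p),.022+.008+.010))
print("mean",np.mean([onz("top",*T1(*p),.041) for p in [(130,153),(246,121),(274,238),(156,270)]],0))
for p,s in zip([(130,153),(246,121),(274,238),(156,270)],[(280,203),(280,122),(135,118),(130,198)]):
    pass
for s in [(282,205),(280,124),(135,118),(130,200)]: print("side stub",onz("side",*S1(*s),.041))
F=[onz("top",*T2(*p),.008) for p in [(487,135),(628,66),(710,235),(572,298)]]
print("foot",F,np.mean(F,0))
for a,b in ((0,3),(1,2)):
    d=F[a]-F[b];print(np.degrees(np.arctan2(d[1],d[0])),np.linalg.norm(d))
for a,b in ((0,1),(3,2)):
    d=F[a]-F[b];print(np.degrees(np.arctan2(d[1],d[0]))-90,np.linalg.norm(d))
print("block",tri(T2(655,155),S2(594,50)),onz("top",*T2(655,155),.142),onz("side",*S2(594,50),.142))
E
```

```text
tip (array([0.4389, 0.2916, 0.0615]), np.float64(0.0025408315803893654)) [0.4372 0.2904 0.068 ]
[0.4583 0.3244 0.04  ]
[0.4702 0.2724 0.04  ]
[0.4178 0.2609 0.04  ]
[0.4063 0.3133 0.04  ]
mean [0.4381 0.2926 0.041 ]
side stub [0.4066 0.3181 0.041 ]
side stub [0.4178 0.2657 0.041 ]
side stub [0.4712 0.2767 0.041 ]
side stub [0.4586 0.33   0.041 ]
foot [array([0.4677, 0.0371, 0.008 ]), array([ 0.4969, -0.031 ,  0.008 ]), array([ 0.4171, -0.0621,  0.008 ]), array([0.3916, 0.0035, 0.008 ])] [ 0.4433 -0.0131  0.008 ]
23.810006875704204 0.08318494419075272
21.286479685696886 0.08560818303573373
23.19316910140651 0.07412724967157314
21.255923372563558 0.07042361679475874
block (array([ 0.4447, -0.0133,  0.1365]), np.float64(0.0014601945651452105)) [ 0.4435 -0.0123  0.142 ] [0.4429 0.0031 0.142 ]
```

```bash
python3 -m handwheel '[[2.2,-4.3,0,0.044,0],[2.2,-4.3,0,0.044,0],[2.2,-4.3,0,0.044,0],[2.2,-4.3,0,0.044,0],[2.2,-4.3,0,0.044,0],[2.2,-4.3,0,0.044,0],[2.2,-4.3,0,0.044,0],[2.2,-4.3,0,0.044,0],[2.2,-4.3,0,0.044,0],[2.2,-4.3,0,0.044,0]]' 25; python3 -m handwheel '[[1.8,-3.3,0,0.035,0],[1.8,-3.3,0,0.035,0],[1.8,-3.3,0,0.035,0],[1.8,-3.3,-1,0.035,0],[1.8,-3.3,-1,0.035,0],[0,0,-1,0,0],[0,0,0,0,0],[0,0,0,0,0]]'
python3 - <<'E'
from h import *
from plant import readout,read_camera
s=read_camera("side");t=read_camera("top")
S=readout.read_state();print(S["t"],S["tool_pos"],S["orientation"],S["q"],S["force"])
v=S["orientation"];print("closing yaw",np.degrees(2*np.arctan2(v[1],v[0]))-90)
z=lambda i,x,y:cv2.resize(i[y:y+80,x:x+80,::-1],(400,400),interpolation=cv2.INTER_CUBIC)
cv2.imwrite("pics/c3.png",np.hstack([z(t,305,220),z(s,295,135)]))
E
```

```text
t: 1.35
tool_pos: [0.3528, 0.1537, 0.4045]
orientation: [-0.343, 3.123, 0.0]
force: [0.3, -0.7, -0.7]
opening: 0.093
gripper_force: 0.0
t: 2.35
tool_pos: [0.4423, -0.009, 0.3749]
orientation: [-0.613, 3.081, 0.0]
force: [-0.0, -0.6, -0.2]
opening: 0.0932
gripper_force: 0.0
2.45 [ 0.4424 -0.0091  0.3753] [-0.6138  3.0801 -0.0003] [-0.1365 -0.2956  1.9444  0.0001  1.4919 -2.1007] [ 0.4425 -0.4051  0.2049]
closing yaw 112.5401558270647
```

View pics/c3.png

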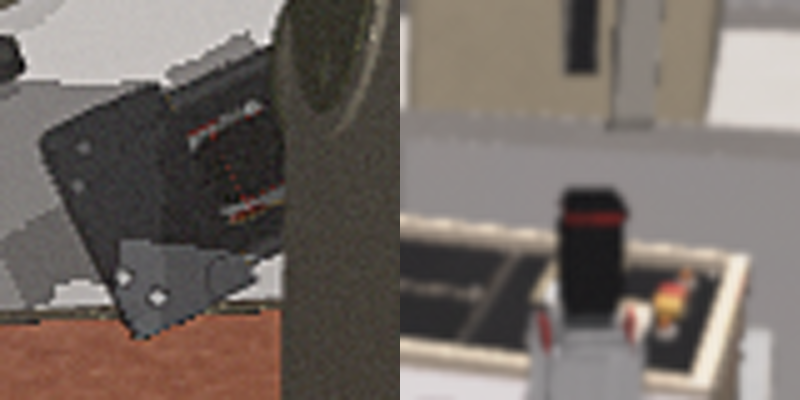

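```bash
python3 - <<'E'
from h import *
p=np.array([.4424,-.0091,.3753-.186]);d=np.array([np.cos(np.radians(112.5)),np.sin(np.radians(112.5)),0])
n=np.array([-d[1],d[0],0])
for s in(1,-1):
  for w in (1,-1):
    print(s,w,(proj("side",p+s*.0465*d+w*.0075*n)-[295,135])*5)
h=np.array([.4437,-.0128,.142]);X=np.array([np.cos(np.radians(22.5)),np.sin(np.radians(22.5)),0])*.015;Y=d*.013
for a,b in((1,1),(1,-1),(-1,-1),(-1,1)): 
  q=h+a*X+b*Y;print((proj("side",q)-[295,135])*5,(proj("top",q)-[305,220])*5)
  q[2]=.082;print("  bottom",(proj("side",q)-[295,135])*5)
E
```

```text
1 1 [242.4069 121.0536]
1 -1 [209.569  122.2552]
-1 1 [195.5022  68.6476]
-1 -1 [165.451   69.6784]
[171.0745 197.4919] [207.8533 132.1921]
  bottom [165.7768 315.0936]
[159.5712 180.8218] [265.7869 104.5606]
  bottom [154.6774 296.0197]
[220.1486 178.4598] [300.8095 172.845 ]
  bottom [213.8093 293.4266]
[233.136  195.0271] [242.5755 200.8603]
  bottom [226.3219 312.3885]
```

Both fingertips project within about 1.5 px of where they are seen, so the frames agree. I'll descend and grasp.

```bash
python3 -m handwheel '[[0.2,-0.4,-2,0,0],[0,0,-2.5,0,0],[0,0,-2.5,0,0],[0,0,-1.5,0,0],[0,0,-0.9,0,0],[0,0,0,0,0],[0,0,0,0,0]]'; python3 -m handwheel '[[0,0,0,0,0.5],[0,0,0,0,0.7],[0,0,0,0,0.9],[0,0,0,0,0.9],[0,0,0,0,0.9],[0,0,0,0,0.9],[0,0,0,0,0.9],[0,0,0,0,0.9]]' 35
```

```text
t: 3.32
tool_pos: [0.445, -0.0139, 0.2817]
orientation: [-0.612, 3.08, -0.001]
force: [0.6, -0.3, -0.4]
opening: 0.0926
gripper_force: 0.0
t: 4.32
tool_pos: [0.4446, -0.0139, 0.2807]
orientation: [-0.612, 3.081, -0.0]
force: [0.1, -0.7, -0.8]
opening: 0.0259
gripper_force: 35.0
```

```bash
python3 -m handwheel '[[0,0,0.5,0,0.9],[0,0,1.5,0,0.9],[0,0,2,0,0.9],[0,0,2,0,0.9],[0,0,2,0,0.9],[0,0,1.5,0,0.9],[0,0,0.5,0,0.9],[-1,0,0,0,0.9],[-2,1.5,0,0,0.9],[-1.5,2,0,0,0.9]]'; python3 -m handwheel '[[0,3,0,0,0.9],[0,3.5,0,0,0.9],[0,3.5,0,0,0.9],[0,3.5,0,0,0.9],[0,3.5,0,0,0.9],[0,3.5,0,0,0.9],[1,3,0,0,0.9],[1.5,2,0,0,0.9],[1.3,1.4,0,0,0.9],[0,0,0,0,0.9]]'
python3 - <<'E'
from h import *
from plant import readout,read_camera
s=read_camera("side");t=read_camera("top")
S=readout.read_state();print(S["t"],S["tool_pos"],S["orientation"],S["force"],S["opening"])
z=lambda i,x,y:cv2.resize(i[y:y+120,x:x+80,::-1],(400,600),interpolation=cv2.INTER_CUBIC)
cv2.imwrite("pics/c4.png",np.hstack([z(t,170,200),z(s,265,200)]))
E
```

```text
t: 5.58
tool_pos: [0.3982, 0.0213, 0.3795]
orientation: [0.61, -3.079, -0.001]
force: [-0.4, -0.5, -2.1]
opening: 0.0258
gripper_force: 35.0
t: 6.82
tool_pos: [0.4372, 0.2904, 0.3795]
orientation: [0.613, -3.079, 0.001]
force: [-0.0, -0.8, -2.6]
opening: 0.0261
gripper_force: 35.0
6.925 [0.4369 0.2897 0.3798] [ 0.6119 -3.0793  0.0012] [-0.2332 -0.2194 -1.972 ] 0.026057772986679124
```

View pics/c4.png

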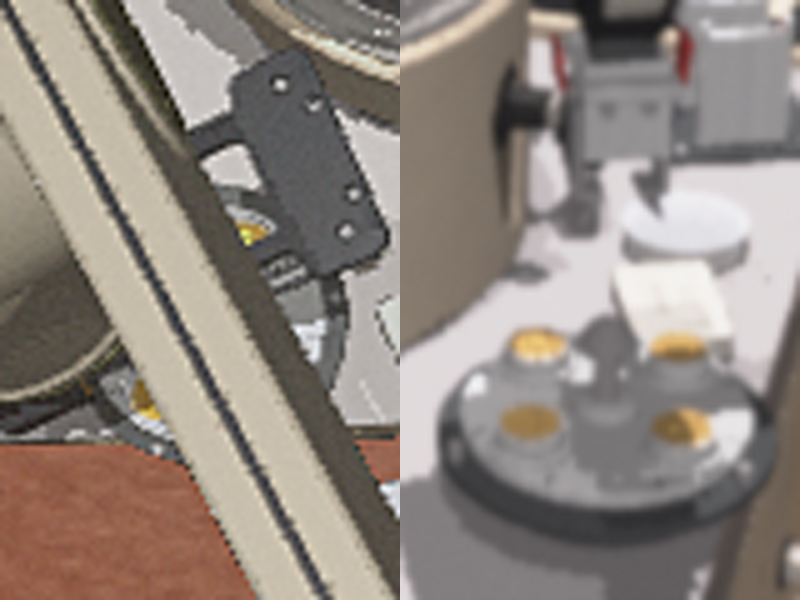

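```bash
python3 - <<'E'
from h import *
a=np.radians(22.5);X=np.array([np.cos(a),np.sin(a),0]);Y=np.array([-np.sin(a),np.cos(a),0]);Z=np.array([0,0,1])
o=np.array([.4369,.2897,.1148])
c=lambda p:(proj("side",p)-[265,200])*5+[400,0]+2
for x,y,z in [(.022,0,.0545),(-.022,0,.0545),(.022,0,.046),(-.022,0,.046),(0,0,.0545),(.0135,.008,-.004),(-.0135,.008,-.004),(.0135,-.008,-.004),(-.0135,-.008,-.004),(.017,.017,.024),(-.017,.017,.024)]: print((x,y,z),c(o+x*X+y*Y+z*Z))
t=np.array([.438,.292,0])
print("tip",c(t+[0,0,.068]),"collar",c(t+[0,0,.058]))
for k in range(0,360,90):
  print("edge",c(t+.054*np.array([np.cos(np.radians(k-17)),np.sin(np.radians(k-17)),0])+[0,0,.03]))
print("disc", c(t+[0,0,.03]))
E
python3 - <<'E'
import cv2
i=cv2.imread("pics/c4.png")[:,400:]
cv2.imwrite("pics/c5.png",cv2.resize(i[20:420,80:380],(600,800))[:600])
E
```

```text
(0.022, 0, 0.0545) [560.1897  57.521 ]
(-0.022, 0, 0.0545) [687.3351  51.5284]
(0.022, 0, 0.046) [559.934   80.2563]
(-0.022, 0, 0.046) [686.4522  74.1724]
(0, 0, 0.0545) [623.9326  54.5167]
(0.0135, 0.008, -0.004) [585.7829 218.9053]
(-0.0135, 0.008, -0.004) [662.0062 214.7916]
(0.0135, -0.008, -0.004) [578.9497 197.8589]
(-0.0135, -0.008, -0.004) [653.636  193.8953]
(0.017, 0.017, 0.024) [580.8936 158.9708]
(-0.017, 0.017, 0.024) [679.5955 153.8937]
tip [613.0774 313.7554] collar [612.502  337.5697]
edge [488.6619 359.883 ]
edge [533.0784 475.0582]
edge [742.8106 449.2487]
edge [680.5815 338.2822]
disc [610.9242 402.8738]
```

View pics/c5.png

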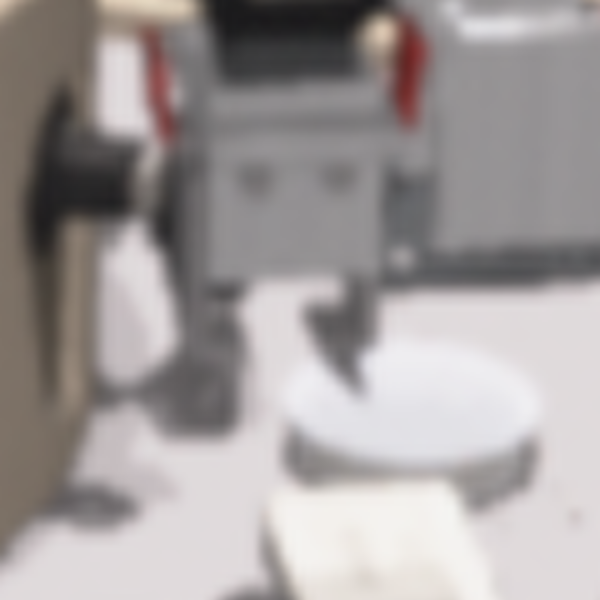

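The tails sit at c4 (560,62) and (685,57), and the post tip at about (606,319). So the handle has to go about 2.5 mm in +x and 2 mm in +y. I'll lower it to just above the post and compare again.

```bash
python3 -m handwheel '[[0.26,0.23,0,0,0.9],[0,0,-1,0,0.9],[0,0,-1.5,0,0.9],[0,0,-1,0,0.9],[0,0,0,0,0.9],[0,0,0,0,0.9],[0,0,0,0,0.9]]'
python3 - <<'E'
from h import *
from plant import readout,read_camera
s=read_camera("side")
S=readout.read_state();print(S["t"],S["tool_pos"],S["orientation"],S["force"])
cv2.imwrite("pics/c6.png",cv2.resize(s[210:310,267:347,::-1],(480,600),interpolation=cv2.INTER_CUBIC))
a=np.radians(22.5);X=np.array([np.cos(a),np.sin(a),0]);Y=np.array([-np.sin(a),np.cos(a),0]);Z=np.array([0,0,1])
o=S["tool_pos"]-[0,0,.265]
c=lambda p:(proj("side",p)-[267,210])*6+2.5
for x,y,z in [(.022,0,.0545),(-.022,0,.0545),(.0135,.008,-.004),(-.0135,.008,-.004),(0,0,-.004),(.017,.017,.024),(-.017,.017,.024)]: print((x,y,z),c(o+x*X+y*Y+z*Z))
t=np.array([*S["tool_pos"][:2],0])
print("tip",c(t+[0,0,.068]),"collar L R",c(t+[.010,.003,.0595]),c(t+[-.010,-.003,.0595]))
R=np.array([c(t+.054*np.array([np.cos(k),np.sin(k),0])+[0,0,.03]) for k in np.linspace(0,6.28,200)]);print("disc bbox",R.min(0),R.max(0))
for k in range(4):
  b=np.radians(13+90*k);print("stub top",c(t+[.038*np.cos(b),.038*np.sin(b),.041]))
E
```

```text
t: 7.8
tool_pos: [0.4404, 0.2926, 0.3464]
orientation: [-0.612, 3.08, 0.0]
force: [0.0, 0.2, -1.5]
opening: 0.026
gripper_force: 35.0
7.85 [0.4403 0.2926 0.3464] [-0.612   3.0804  0.0005] [ 0.2357  0.3705 -1.4447]
(0.022, 0, 0.0545) [165.1214 117.7313]
(-0.022, 0, 0.0545) [315.1979 110.0913]
(0.0135, 0.008, -0.004) [195.6842 305.6087]
(-0.0135, 0.008, -0.004) [285.6886 300.4297]
(0, 0, -0.004) [236.387  289.4656]
(0.017, 0.017, 0.024) [189.4783 237.852 ]
(-0.017, 0.017, 0.024) [305.9727 231.4266]
tip [235.7755 316.5031] collar L R [200.7262 340.9888] [269.735 340.633]
disc bbox [ 57.889  331.8341] [410.512  528.2246]
stub top [109.9471 389.1916]
stub top [233.4873 463.9534]
stub top [359.0354 396.707 ]
stub top [234.5561 328.3503]
```

View pics/c6.png

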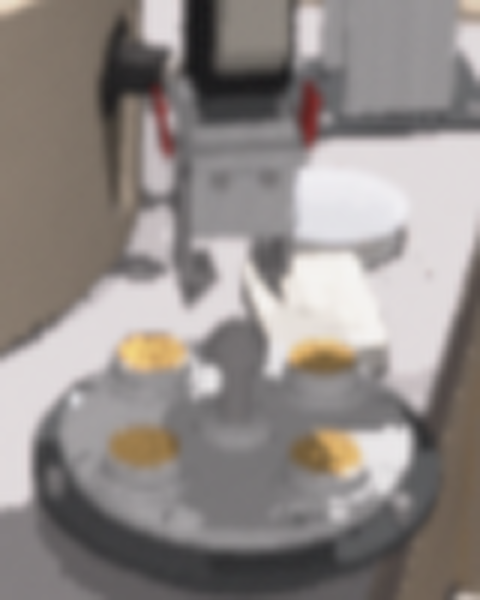

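Tails at (160,118) and (312,113), and the collar spans about x = 200–268. The handle is within about 1 mm laterally. I'll press down with force feedback.

```bash
python3 -m handwheel '[[-0.07,0.03,-0.5,0,0.9],[0,0,-0.5,0,0.9],[0,0,-0.3,0,0.9],[0,0,0,0,0.9]]' 50;python3 -m handwheel '[[0,0,-0.3,0,0.9],[0,0,-0.2,0,0.9],[0,0,0,0,0.9]]';python3 -m handwheel '[[0,0,-0.2,0,0.9],[0,0,-0.2,0,0.9],[0,0,0,0,0.9]]'
```

```text
t: 8.35
tool_pos: [0.4393, 0.2927, 0.3322]
orientation: [0.612, -3.081, 0.0]
force: [0.8, -0.5, -2.5]
opening: 0.0259
gripper_force: 50.0
t: 8.72
tool_pos: [0.4394, 0.2927, 0.3275]
orientation: [0.612, -3.081, 0.0]
force: [-0.3, 0.5, -1.9]
opening: 0.0257
gripper_force: 50.0
t: 9.1
tool_pos: [0.4396, 0.2929, 0.3241]
orientation: [-0.612, 3.081, 0.0]
force: [-0.8, -0.3, 2.7]
opening: 0.0261
gripper_force: 50.0
```

```bash
python3 -m handwheel '[[0,0,-0.2,0,0.9],[0,0,-0.2,0,0.9],[0,0,0,0,0.9]]';python3 -m handwheel '[[0,0,-0.2,0,0.9],[0,0,-0.2,0,0.9],[0,0,0,0,0.9]]';python3 -m handwheel '[[0,0,-0.2,0,0.9],[0,0,-0.1,0,0.9],[0,0,0,0,0.9]]'
```

```text
t: 9.48
tool_pos: [0.4402, 0.2931, 0.3215]
orientation: [-0.611, 3.078, 0.002]
force: [0.5, -0.2, 8.4]
opening: 0.0255
gripper_force: 50.0
t: 9.85
tool_pos: [0.4392, 0.2927, 0.3152]
orientation: [0.612, -3.081, 0.0]
force: [-1.2, 0.5, -4.3]
opening: 0.026
gripper_force: 50.0
t: 10.22
tool_pos: [0.4393, 0.2927, 0.3122]
orientation: [0.612, -3.081, 0.0]
force: [-0.2, -0.0, -2.4]
opening: 0.0259
gripper_force: 50.0
```

The force rose to about 10 N net and then fell back to just the handle's weight, which is a snap. I'll hold and check the picture.

```bash
python3 -m handwheel '[[0,0,-0.1,0,0.9],[0,0,0,0,0.9],[0,0,0,0,0.9],[0,0,0,0,0.9]]'
python3 - <<'E'
from h import *
from plant import read_camera
s=read_camera("side")
cv2.imwrite("pics/c7.png",cv2.resize(s[210:310,267:347,::-1],(480,600),interpolation=cv2.INTER_CUBIC))
E
```

```text
t: 10.72
tool_pos: [0.4395, 0.2928, 0.3118]
orientation: [-0.612, 3.081, 0.0]
force: [0.4, -0.5, -3.0]
opening: 0.0258
gripper_force: 50.0
```

View pics/c7.png

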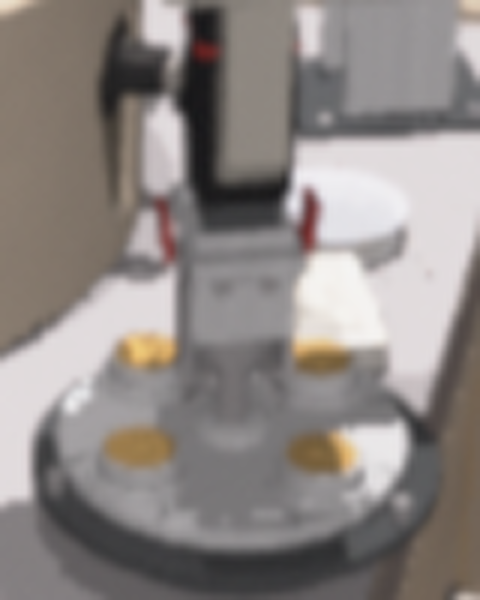

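The handle is seated on the post with its jaws round it, the stubs are in their seats and the table is still in the nest. I'll lift gently.

```bash
python3 -m handwheel '[[0,0,0.15,0,0.9],[0,0,0.15,0,0.9],[0,0,0.15,0,0.9],[0,0,0.15,0,0.9],[0,0,0.2,0,0.9],[0,0,0.2,0,0.9],[0,0,0.2,0,0.9],[0,0,0.3,0,0.9],[0,0,0.3,0,0.9],[0,0,0.2,0,0.9]]';python3 -m handwheel '[[0,0,0.4,0,0.9],[0,0,0.5,0,0.9],[0,0,0.5,0,0.9],[0,0,0.5,0,0.9],[0,0,0.5,0,0.9],[0,0,0.5,0,0.9],[0,0,0.5,0,0.9],[0,0,0.5,0,0.9],[0,0,0.5,0,0.9],[0,0,0.5,0,0.9]]';python3 -m handwheel '[[0,0,0.5,0,0.9],[0,0,0.5,0,0.9],[0,0,0.5,0,0.9],[0,0,0.5,0,0.9],[0,0,0.5,0,0.9],[0,0,0.4,0,0.9],[0,0,0.3,0,0.9],[0,0,0.3,0,0.9],[0,0,0.2,0,0.9],[0,0,0.1,0,0.9]]';python3 -m handwheel '[[0,0,0,0,0.9],[0,0,0,0,0.9],[0,0,0,0,0.9],[0,0,0,0,0.9],[0,0,0,0,0.9],[0,0,0,0,0.9],[0,0,0,0,0.9],[0,0,0,0,0.9]]'
python3 - <<'E'
from h import *
from plant import read_camera
s=read_camera("side")
cv2.imwrite("pics/c8.png",cv2.resize(s[160:310,247:367,::-1],(480,600),interpolation=cv2.INTER_CUBIC))
E
```

```text
t: 12.02
tool_pos: [0.4395, 0.2928, 0.3321]
orientation: [-0.612, 3.081, 0.0]
force: [-0.0, 0.1, -4.2]
opening: 0.0259
gripper_force: 50.0
t: 13.28
tool_pos: [0.4395, 0.2928, 0.381]
orientation: [0.612, -3.081, 0.0]
force: [-0.2, 0.3, -5.4]
opening: 0.0256
gripper_force: 50.0
t: 14.52
tool_pos: [0.4395, 0.2928, 0.4188]
orientation: [-0.612, 3.081, -0.0]
force: [0.7, -0.6, -4.6]
opening: 0.0259
gripper_force: 50.0
t: 15.52
tool_pos: [0.4394, 0.2928, 0.4187]
orientation: [0.612, -3.081, 0.0]
force: [-0.8, 0.1, -5.2]
opening: 0.026
gripper_force: 50.0
```

View pics/c8.png

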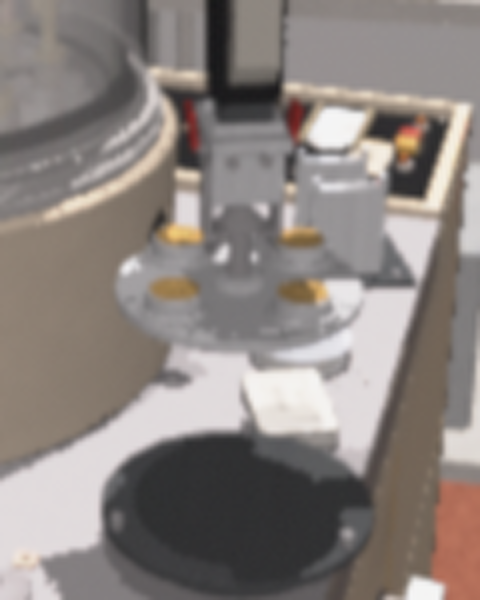

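The table hangs level above the empty nest with about 10 cm of air beneath it, and all four stubs are in place.

```bash
python3 -c "
from plant import job;print(job.close_job())"
```

```text
the job is handed in; nothing more can be done
None
```

The job is handed in; the judge returned no verdict. At hand-in the table hung level and still from the clipped-on handle, about 10 cm above its nest, with all four stubs in their seats.

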